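# Lock a tripod leg at its tape mark

## Task

The uppermost leg of the folded tripod on the bench is pulled out too far. Take hold of that leg, push it in until the edge of its clamp just meets the black tape mark on the bare tube, and, still holding it there so that the cam does not creep it off the mark, squeeze its cam lever fully closed. Finish still gripping the leg, with the lever shut; do not let go, and leave the other things on the bench alone.

Things in the scene. Friction and masses are not known exactly. Their poses are not given: they have to be found in the camera images.
- tripod: folded tripod lying on a 4 mm grey mat; fixed. Origin: on the table under the uppermost leg's axis, which is level, at local x = 0, z = 71 mm; local +y along the legs to the ball head, -y to the feet. Ball head and shoulder begin at local y = +146 mm, up to 86 mm high. The two lower legs lie at local x = -28 and +28 mm, no higher than 40 mm, and 54 mm out with their levers
- clamp_edge (a point): on the leg's axis (z = 71 mm), at the clamp ring's edge that faces the shoulder. The clamp ring is 34 mm across and 31 mm long, running from here towards the foot, where the sleeve follows. Moves with the leg
- tape_edge (a point): the length mark: on the leg's axis (z = 71 mm), at the foot-side edge of the 8 mm band of black tape stuck round the bare upper tube. The leg is at the mark when clamp_edge meets this point, the clamp just touching the tape and not covering it. At the start the clamp is 25 to 105 mm away towards the foot. It never moves
- lever (a joint): cam lever on that clamp, rad: 0 closed, parallel to the sleeve; about 0.5 open. Stays where it is left; moving it takes 7 to 14 N sideways at its tip, more as the cam bites. As it closes, the cam rubs on the upper tube and drives a leg that is not held out by 5 to 7 mm. Closed, it stays closed and locks the leg against about 15 N
- lever_tip (a point): outer face of the lever's free end, mid-height (z = 71 mm), 54 mm from the pin. It is about 50 mm from the leg's axis when open, 26 mm when closed, on the local +x side; the sleeve's far side is 13 mm from the axis. So sleeve and lever at the tip measure about 65 mm across open, 39 mm closed, level and square to the leg
- tape_roll: roll of black tape lying flat, 96 mm across, 19 mm high; loose bystander, leave it alone. Origin: centre of its underside.
- screwdriver: screwdriver lying down, 210 mm long, black handle; loose bystander, leave it alone. Origin: centre of its underside; handle to its local -x.
- camera_plate: flat camera plate, 52 x 40 mm, 22 mm high with its screw; loose bystander, leave it alone. Origin: centre of its underside.
- spare_foot: spare rubber foot standing on its wide end, 31 mm across, 36 mm high; loose bystander, leave it alone. Origin: centre of its underside.
- screw_jar: clear jar with a steel cap, 64 mm across, 75 mm high; loose bystander, leave it alone. Origin: centre of its underside.
- bulb_carton: upright cardboard light-bulb carton, 62 x 62 x 115 mm; loose bystander, leave it alone. Origin: centre of its underside.
- lamp_base: turned brass table-lamp base, 120 mm across at the foot, 185 mm high; loose bystander, leave it alone. Origin: centre of its underside.
- lever_pin (a point): the lever's vertical pin (z = 71 mm): 23 mm from the leg's axis on the tripod's local +x side, 14 mm from clamp_edge towards the foot. The lever is a flat bar, 20 mm high and 6 mm thick, its free end towards the foot
- leg: thick grey round lower section (sleeve) of the uppermost leg, 26 mm across, rubber foot at its far end, with the black clamp ring at its upper end; it slides along the leg over the thin bare upper tube (20 mm across) hinged to the shoulder. With the lever open it slides against 3 to 8 N of drag and stays where it is left. Origin: same as clamp_edge, axes as the tripod's

How it is judged:
On the way, in this order (a step that is already met when the one before it is completed fails the run):
1. the leg is held by the fingers at the tape mark (4 mm) with the lever still open (distance between clamp_edge and tape_edge below 0.004 m and contact force between the fingers and leg_c0 above 1 N and value of joint lever above 0.33 rad), for 0.2 s.
2. the lever is part-way shut while the fingers hold the leg at the mark (distance between clamp_edge and tape_edge below 0.004 m and contact force between the fingers and leg_c0 above 1 N and value of joint lever between 0.08 and 0.3 rad).
3. the lever is closed with the leg held at the mark (distance between clamp_edge and tape_edge below 0.004 m and contact force between the fingers and leg_c0 above 1 N and value of joint lever below 0.06 rad), for 0.2 s.
At the end, for the whole second after the job is handed in: The clamp's edge is within 4 mm of the tape's foot-side edge, the lever is closed (below 0.06 rad), the leg is at rest, and the fingers still bear on the leg's sleeve with more than 2 N (distance between clamp_edge and tape_edge below 0.004 m and value of joint lever below 0.06 rad and contact force between the fingers and leg_c0 above 2 N and linear speed of leg below 0.02 m/s); the arm keeps its last pose, push and grip.
It fails at once if the lever is shut (below 0.25 rad) while the clamp is more than 8 mm off the mark (value of joint lever below 0.25 rad and distance between clamp_edge and tape_edge above 0.008 m).
It fails at once if another thing on the bench is knocked or shifted by more than 20 mm (distance of any of tape_roll, screwdriver, camera_plate, spare_foot, screw_jar, bulb_carton, lamp_base from where it was at the start of the episode above 0.02 m).
It also fails if it takes over 35 s, if anything falls off the work surface, if the arm or the gripper's body presses on something with over 40 N, if the wrist force passes 120 N, or if a joint passes its speed limit or range.

## Robot

A 6-joint arm with a two-finger parallel gripper is mounted at the origin on the work surface. World frame = base frame: x ahead of the robot, y to its left, z up, the work surface at z = 0. Lengths are in m, angles in rad, forces in N, time in s.
With the tool pointing down it reaches from about 0.375 to 0.975 m from the base axis. Payload 3.8 kg.
Tool frame: the origin (TCP) lies between the finger pads; the fingertips stand 8 mm ahead of it and the grasp point (between the pads) lies 11 mm behind it (ctrl.tips_ahead is the distance from the TCP to the fingertips, in m); z points along the fingers, y is the line along which they close (so a half turn about z gives the same grasp; the last joint's range is limited). The gripper opens to 88 mm and grips with 3 to 60 N. Pads are 18 mm wide; open, the fingers measure 123 mm over their backs; the gripper's body (75 mm by 187 mm) begins 45 mm behind the grasp point.
Start: joints at [-1.267, 0.264, 1.604, -0, 1.274, -0.037], TCP at [0.226, -0.636, 0.247] pointing down, gripper open.
Joint ranges: [-2.63, 2.63], [-0.94, 2.18], [0.31, 2.57], [-1.31, 4.45], [0, 2.66], [-2.55, 2.55]. Speed limits (rad/s): [2.57, 2.57, 3.14, 3.14, 3.14, 3.14].

## Interface

Orientations are given as a unit quaternion [x, y, z, w].
In Python, from workcell import ctrl gives the robot as it stands.
- The arm moves only by the tool carry_out, never from a script. Its argument "steps" is a list of rows, each a list of 3 entries, a list of its own where there are three numbers: the shift along the tool's x, y, z in units of 800 mm (1.0 is 800 mm), then the turn, a rotation vector about the tool's x, y, z in units of pi rad (1.0 is pi rad), then the closure, from 0 (fully open) to 1 (shut). In form: [[[dx, dy, dz], [rx, ry, rz], jaw], ...]. A call has 1 to 12 rows; each row is the pose to reach, as a shift and turn from the pose commanded when the call began, along the tool's axes at that moment, turning the shorter way round; what a row does not reach only later rows make up. A row lasts 1/10 s, in which the tool goes at most 50 mm and 8.59 degrees, less where a joint would pass 70% of its speed; a pose out of reach is approached as far as the arm can. A call with a number of a shift or a turn outside -1 to 1 is refused whole. A call with a gripper value outside its range is refused whole. The fingers move at their own pace and stop on an object; "newtons" is the grip in N (left out, the last holds). Time passes only in rows, so rows that repeat a pose let the fingers close. It gives the time, the measured TCP pose, the force, the opening and the grip force at its end, in the units of the state.
- ctrl.get_state(): the state, without advancing time (a new reading comes with each control period).
- ctrl.get_image(name): name is "scene" or "side" or "wrist"; returns (picture, depth): 420x560x3 uint8, blue, green, red; 420x560 float32, m along the optical axis (not along the pixel's ray), 0 where there is no reading.
- ctrl.get_calibration(name): a dict with "K" (3x3 intrinsics, pixels), "rvec" (rotation vector, rad) and "tvec" (3), from world to camera coordinates, as OpenCV has them. Camera axes: x right, y down, z forward; pixel columns grow to the right and rows downward; lengths in m; the calibration is good to about 2 mm. A picture is of the moment at which its call begins: read the wrist's pose just before it. get_calibration takes no time and is no camera call; for the wrist camera it gives the pose at the moment of the call.
- ctrl.sign_off(): hands the job in; it is judged then, once.
The state is a dict: "time": time; "joint_positions": joint angles; "dq": joint speeds; "joint_torque": joint torques, N m; "eef_pos": TCP position; "eef_rot": TCP orientation; "force": force on the tool from outside, world axes, zero at the start; "torque": the same for the moment, N m; "grip_width": finger opening in m; "gripper_force": force on a finger pad.
Only numpy, scipy, OpenCV 4.12 (cv2) and the standard library are available. Lean on these libraries where they do the work, as an engineer would, in place of code of your own. Each camera call takes 0.05 s, during which the arm holds its last target. There are 200 camera calls.

## Working session

There is one attempt and no reset: what is moved stays moved. The work goes in short steps, Python scripts to look and compute and a tool call to move; the robot and the scene stay as the last step left them, time stands still between calls to the robot, and variables do not carry over. Pictures are saved under pics/ and viewed, at most 10 in all, crops included, and the job is handed in when it is done.

Besides the shell and the picture viewer there is one more tool, called after "Request:" as name(argument=value, ...), one argument or row to a line, values as JSON. carry_out: Moves the arm, as the interface text tells. Shifts and turns lie within -1 to 1; 1 stands for 800 mm of shift or pi rad of turn. Its arguments: {"type":"object","properties":{"steps":{"type":"array"},"newtons":{"type":"number"}},"required":["steps"]}

```bash
mkdir -p pics
cat > h.py <<'E'
import numpy as np, cv2
from workcell import ctrl
def snap(n,save=None):
    im,d=ctrl.get_image(n); c=ctrl.get_calibration(n)
    if save: cv2.imwrite('pics/'+save,im)
    np.savez('last_'+n+'.npz',im=im,d=d,K=c['K'],r=np.array(c['rvec']),t=np.array(c['tvec'])); return im,d
def load(n): return np.load('last_'+n+'.npz')
def plane(c,uv,z):
    uv=np.atleast_2d(uv).astype(float); R=cv2.Rodrigues(c['r'])[0]; o=-R.T@c['t'].ravel()
    d=np.c_[uv,np.ones(len(uv))]@np.linalg.inv(c['K']).T@R
    return o+d*((z-o[2])/d[:,2])[:,None]
def cloud(c):
    d=c['d']; v,u=np.indices(d.shape); R=cv2.Rodrigues(c['r'])[0]; o=-R.T@c['t'].ravel()
    p=np.stack([u,v,np.ones_like(u)],-1)@np.linalg.inv(c['K']).T*d[...,None]
    P=p@R+o; P[d<=0]=np.nan; return P
E
python3 - <<'E'
from h import *
for n in ('scene','side'): snap(n,n+'1.png')
s=ctrl.get_state(); print(s['time'],s['eef_pos'],s['eef_rot'],s['force'],ctrl.tips_ahead)
E
```

```text
0.1 [ 0.22539972 -0.63559407  0.24554851] [ 9.85520870e-01  1.69551266e-01 -1.48173411e-04 -9.80314472e-04] [-0.91862885  0.70388549  0.01642054] 0.008
```

View pics/scene1.png

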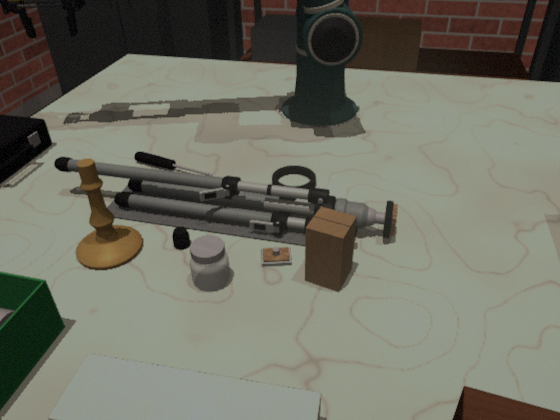

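View pics/side1.png

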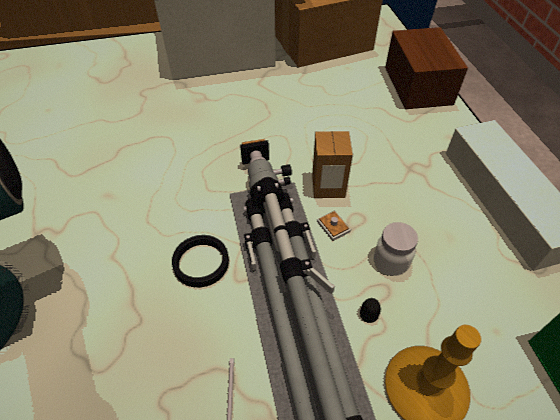

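Run:
```python
from h import *
c=load('side'); im=c['im'][170:320,220:370]; a=cv2.resize(im,(600,600),interpolation=cv2.INTER_CUBIC)
cv2.imwrite('pics/crop1.png',a)
P=cloud(c)
for u,v in [(266,200),(272,215),(277,225),(281,240),(286,255),(292,268),(297,290),(305,340),(330,285),(336,150),(397,235),(470,340)]: print((u,v),P[v,u].round(4))
```

```text
(266, 200) [0.5254 0.0668 0.0743]
(272, 215) [0.5277 0.0297 0.078 ]
(277, 225) [0.5306 0.0056 0.0808]
(281, 240) [ 0.5303 -0.0238  0.0798]
(286, 255) [ 0.5309 -0.0547  0.0826]
(292, 268) [ 0.533  -0.0833  0.0895]
(297, 290) [ 0.5319 -0.1177  0.0844]
(305, 340) [ 0.5242 -0.1906  0.079 ]
(330, 285) [ 0.5813 -0.1194  0.0815]
(336, 150) [0.6623 0.1167 0.1147]
(397, 235) [ 0.714  -0.0545  0.0757]
(470, 340) [ 0.6848 -0.2738  0.1854]
```

View pics/crop1.png

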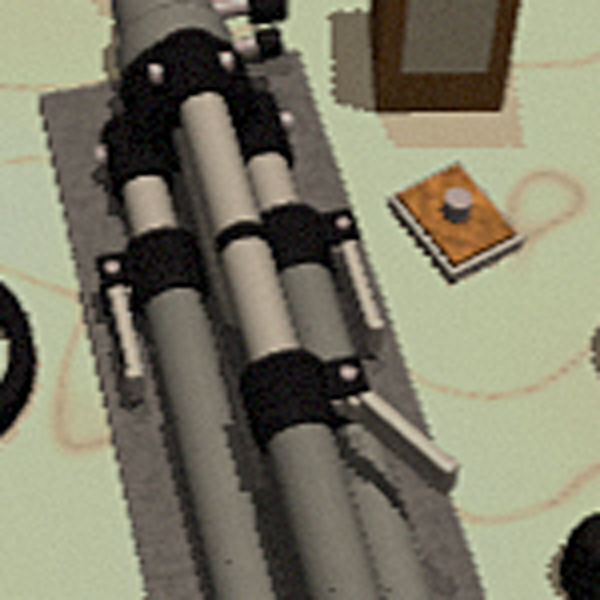

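The side crop shows the uppermost leg in the middle. The tape band is at crop (242,233), which is full-image (280,228). The clamp's shoulder edge is at crop (270,355), the pin at (347,372) and the open lever tip at (455,470), on the +x side. Next I fit the leg axis from the depth image.

Run:
```python
from h import *
for n in ('side','scene'):
    c=load(n); P=cloud(c).reshape(-1,3)
    m=(P[:,0]>.46)&(P[:,0]<.60)&(P[:,1]>-.36)&(P[:,1]<.05)&(P[:,2]>.066)&(P[:,2]<.1)
    Q=P[m]
    for lo in np.arange(-.36,.05,.03):
        q=Q[(Q[:,1]>=lo)&(Q[:,1]<lo+.03)]
        if len(q)>8: 
            t=np.percentile(q[:,2],95); k=q[q[:,2]>t-.008]
            print(n,round(lo+.015,3),len(q),'x',k[:,0].mean().round(4),'xr',np.percentile(q[:,0],[3,97]).round(4),'top',t.round(4))
c=load('side')
for nm,uv,z in [('tapeC',(220+242/4,170+233/4),.081),('clampTopEdge',(220+268/4,170+355/4),.086),('pin',(220+347/4,170+372/4),.081),('tip',(220+457/4,170+468/4),.081)]: print(nm,plane(c,uv,z).round(4))
print(ctrl.get_calibration('wrist'))
```

```text
side -0.285 476 x 0.5348 xr [0.5226 0.5463] top 0.0856
side -0.255 499 x 0.5342 xr [0.5226 0.546 ] top 0.0857
side -0.225 447 x 0.5342 xr [0.5226 0.5461] top 0.0858
side -0.195 406 x 0.5342 xr [0.5226 0.546 ] top 0.0857
side -0.165 379 x 0.5343 xr [0.5227 0.5462] top 0.0855
side -0.135 386 x 0.537 xr [0.5226 0.5846] top 0.0854
side -0.105 540 x 0.5444 xr [0.5222 0.58  ] top 0.086
side -0.075 489 x 0.5408 xr [0.5191 0.5632] top 0.0893
side -0.045 200 x 0.5341 xr [0.5254 0.5435] top 0.0828
side -0.015 197 x 0.5342 xr [0.5253 0.5439] top 0.0832
side 0.015 180 x 0.5342 xr [0.5253 0.5439] top 0.083
side 0.045 112 x 0.5341 xr [0.5253 0.5439] top 0.083
scene -0.345 155 x 0.5379 xr [0.5286 0.5456] top 0.0851
scene -0.315 158 x 0.5377 xr [0.5289 0.5455] top 0.0849
scene -0.285 165 x 0.5376 xr [0.5286 0.5462] top 0.085
scene -0.255 163 x 0.538 xr [0.5288 0.5457] top 0.0847
scene -0.225 166 x 0.5374 xr [0.5294 0.5462] top 0.085
scene -0.195 173 x 0.5375 xr [0.5286 0.546 ] top 0.0848
scene -0.165 173 x 0.5377 xr [0.5281 0.5457] top 0.0847
scene -0.135 189 x 0.5384 xr [0.528  0.5463] top 0.0849
scene -0.105 327 x 0.5522 xr [0.5306 0.5843] top 0.0849
scene -0.075 315 x 0.5428 xr [0.5264 0.5651] top 0.0888
scene -0.045 153 x 0.5367 xr [0.5289 0.5431] top 0.0822
scene -0.015 155 x 0.537 xr [0.5299 0.543 ] top 0.0823
scene 0.015 165 x 0.5367 xr [0.5297 0.5427] top 0.0825
scene 0.045 105 x 0.5364 xr [0.528  0.5426] top 0.082
tapeC [[ 0.5346 -0.0021  0.081 ]]
clampTopEdge [[ 0.5302 -0.0637  0.086 ]]
pin [[ 0.5583 -0.0749  0.081 ]]
tip [[ 0.5864 -0.1237  0.081 ]]
{'K': array([[370.80077092,   0.        , 279.95191318],
       [  0.        , 370.80077092, 210.09828161],
       [  0.        ,   0.        ,   1.        ]]), 'rvec': array([-2.38854306,  1.68771283,  0.21974223]), 'tvec': array([-0.67437209, -0.03355827,  0.38939963])}
```

```bash
cat >> h.py <<'E'
from scipy.spatial.transform import Rotation as Ro
def mv(target, yaw=True):
    s=ctrl.get_state(); R=Ro.from_quat(s['eef_rot']); G=Ro.from_matrix(np.array([[0,1,0],[1,0,0],[0,0,-1.]]))
    print('t',s['time'],'eef',np.round(s['eef_pos'],4),'F',np.round(s['force'],1),'w',round(float(s['grip_width']),4))
    print('shift',(R.inv().apply(np.array(target)-s['eef_pos'])/.8).round(4),'turn',((R.inv()*G).as_rotvec()/np.pi).round(4))
E
python3 - <<'E'
from h import *
mv([.5345,-.145,.25])
c=ctrl.get_calibration('wrist'); R=cv2.Rodrigues(np.array(c['rvec']))[0]; o=-R.T@np.array(c['tvec']).ravel()
s=ctrl.get_state(); Rt=Ro.from_quat(s['eef_rot'])
print('cam in tool',Rt.inv().apply(o-s['eef_pos']),'fwd',Rt.inv().apply(R[2]),'right',Rt.inv().apply(R[0]))
E
```

```text
t 0.1 eef [ 0.2254 -0.6356  0.2455] F [-0.9  0.7  0. ] w 0.0881
shift [ 0.5691 -0.4489 -0.0047] turn [-0.0005 -0.0004 -0.3915]
cam in tool [ 0.06616414  0.00031653 -0.13860123] fwd [-2.54074537e-01  3.81570472e-04  9.67184566e-01] right [-4.09526596e-04  9.99999790e-01 -5.02097210e-04]
```

Request:
carry_out(
  steps=[
    [[0.569, -0.449, -0.005], [0, 0, -0.3915], 0],
    [[0.569, -0.449, -0.005], [0, 0, -0.3915], 0],
    [[0.569, -0.449, -0.005], [0, 0, -0.3915], 0],
    [[0.569, -0.449, -0.005], [0, 0, -0.3915], 0],
    [[0.569, -0.449, -0.005], [0, 0, -0.3915], 0],
    [[0.569, -0.449, -0.005], [0, 0, -0.3915], 0],
    [[0.569, -0.449, -0.005], [0, 0, -0.3915], 0],
    [[0.569, -0.449, -0.005], [0, 0, -0.3915], 0],
    [[0.569, -0.449, -0.005], [0, 0, -0.3915], 0],
    [[0.569, -0.449, -0.005], [0, 0, -0.3915], 0],
    [[0.569, -0.449, -0.005], [0, 0, -0.3915], 0],
    [[0.569, -0.449, -0.005], [0, 0, -0.3915], 0],
  ],
)

```text
time: 1.3
eef_pos: [0.5356, -0.1423, 0.2504]
eef_rot: [0.706, 0.708, 0.0, -0.0]
force: [-0.4, 0.4, 0.4]
grip_width: 0.0882
gripper_force: 0.0
```

Run:
```python
from h import *
snap('wrist','w1.png'); mv([.5345,-.145,.09])
```

```text
t 1.35 eef [ 0.5372 -0.1398  0.2504] F [1.1 1.3 0. ] w 0.088
shift [-0.0072 -0.0037  0.2004] turn [ 0.0005 -0.0011  0.0011]
```

View pics/w1.png

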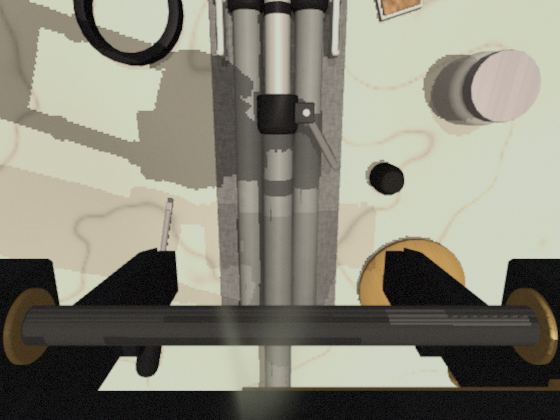

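The wrist view shows the clamp's shoulder edge near (277,95), the tape near (277,8), the pin at (306,112) and the open lever tip near (337,167). Next I read the edges from brightness profiles in both the wrist and side views.

Run:
```python
from h import *
import time
for n in ('wrist','side'):
    c=load(n); g=cv2.cvtColor(c['im'],cv2.COLOR_BGR2GRAY)
    for z in (.081,.088):
        ys=np.arange(-.14,.03,.001); out=[]
        for dx in (-.004,-.002,0,.002,.004):
            uv=cv2.projectPoints(np.c_[np.full_like(ys,.5345+dx),ys,np.full_like(ys,z)],c['r'],c['t'],c['K'],None)[0].reshape(-1,1,2).astype(np.float32)
            out.append(cv2.remap(g,uv[...,0],uv[...,1],cv2.INTER_LINEAR).ravel())
        p=np.mean(out,0); d=np.gradient(p)
        k=[i for i in range(1,len(d)-1) if abs(d[i])>8 and abs(d[i])>=abs(d[i-1]) and abs(d[i])>abs(d[i+1])]
        print(n,z,[(round(ys[i],3),int(d[i])) for i in k])
    
c=load('wrist');P=cloud(c)
for u,v in [(277,50),(277,110),(277,150),(306,112),(333,162)]: print(u,v,P[v,u].round(4))
snap('wrist')
mv([.5345,-.145,.09])
```

```text
wrist 0.081 [(np.float64(-0.129), 30), (np.float64(-0.103), -22), (np.float64(-0.091), -34), (np.float64(-0.06), 71), (np.float64(-0.001), -68), (np.float64(0.006), 56), (np.float64(0.008), -75)]
wrist 0.088 [(np.float64(-0.128), 30), (np.float64(-0.103), -21), (np.float64(-0.091), -34), (np.float64(-0.06), 74), (np.float64(-0.003), -74), (np.float64(0.004), 48), (np.float64(0.006), -68)]
side 0.081 [(np.float64(-0.092), -43), (np.float64(-0.059), 50), (np.float64(-0.004), -52), (np.float64(0.005), 45)]
side 0.088 [(np.float64(-0.096), -42), (np.float64(-0.063), 50), (np.float64(-0.009), -52), (np.float64(-0.001), 45)]
277 50 [ 0.5362 -0.0278  0.0825]
277 110 [ 0.5362 -0.0723  0.0888]
277 150 [ 0.5362 -0.1038  0.0835]
306 112 [ 0.5592 -0.0738  0.0855]
333 162 [ 0.5825 -0.1136  0.0825]
t 1.4 eef [ 0.5359 -0.1421  0.2502] F [-0.  -0.4 -0.3] w 0.0882
shift [-0.0038 -0.0017  0.2003] turn [-0.     -0.0004  0.0015]
```

Request:
carry_out(
  steps=[
    [[-0.0025, 0, 0.06], [0, 0, 0], 0],
    [[-0.0025, 0, 0.12], [0, 0, 0], 0],
    [[-0.0025, 0, 0.18], [0, 0, 0], 0],
    [[-0.0025, 0, 0.22], [0, 0, 0], 0],
    [[-0.0025, 0, 0.2375], [0, 0, 0], 0],
    [[-0.0025, 0, 0.2375], [0, 0, 0], 0],
    [[-0.0025, 0, 0.2375], [0, 0, 0], 0.5],
    [[-0.0025, 0, 0.2375], [0, 0, 0], 0.6],
    [[-0.0025, 0, 0.2375], [0, 0, 0], 0.75],
    [[-0.0025, 0, 0.2375], [0, 0, 0], 0.85],
    [[-0.0025, 0, 0.2375], [0, 0, 0], 0.85],
    [[-0.0025, 0, 0.2375], [0, 0, 0], 0.85],
  ],
  newtons=25,
)

```text
time: 2.6
eef_pos: [0.5348, -0.1475, 0.0611]
eef_rot: [0.707, 0.707, 0.0, 0.0]
force: [0.3, 0.2, -0.4]
grip_width: 0.0422
gripper_force: 0.0
```

Request:
carry_out(
  steps=[
    [[0, 0, 0], [0, 0, 0], 0.85],
    [[0, 0, 0], [0, 0, 0], 0.85],
    [[0, 0, 0], [0, 0, 0], 0.85],
    [[0, 0, 0], [0, 0, 0], 0.85],
    [[0, 0, 0], [0, 0, 0], 0.85],
  ],
)

```text
time: 3.1
eef_pos: [0.5332, -0.1474, 0.0604]
eef_rot: [0.707, 0.707, -0.001, -0.001]
force: [-5.7, -0.4, 3.9]
grip_width: 0.0244
gripper_force: 24.6
```

Request:
carry_out(
  steps=[
    [[0.01, 0, 0], [0, 0, 0], 0.85],
    [[0.02, 0, 0], [0, 0, 0], 0.85],
    [[0.03, 0, 0], [0, 0, 0], 0.85],
    [[0.04, 0, 0], [0, 0, 0], 0.85],
    [[0.05, 0, 0], [0, 0, 0], 0.85],
    [[0.06, 0, 0], [0, 0, 0], 0.85],
    [[0.0625, 0, 0], [0, 0, 0], 0.85],
    [[0.0625, 0, 0], [0, 0, 0], 0.85],
    [[0.0625, 0, 0], [0, 0, 0], 0.85],
  ],
)

```text
time: 4.0
eef_pos: [0.5331, -0.0972, 0.0604]
eef_rot: [0.707, 0.707, -0.001, -0.001]
force: [-6.4, 0.3, 5.4]
grip_width: 0.0244
gripper_force: 24.6
```

```bash
cat >> h.py <<'E'
def prof(n,z,x0=.5355,lo=-.12,hi=.06):
    c=load(n); g=cv2.cvtColor(c['im'],cv2.COLOR_BGR2GRAY); ys=np.arange(lo,hi,.0005); out=[]
    for dx in np.arange(-.004,.0045,.002):
        uv=cv2.projectPoints(np.c_[np.full_like(ys,x0+dx),ys,np.full_like(ys,z)],c['r'],c['t'],c['K'],None)[0].reshape(-1,1,2).astype(np.float32)
        out.append(cv2.remap(g,uv[...,0],uv[...,1],cv2.INTER_LINEAR).ravel())
    p=np.mean(out,0); d=np.gradient(p)
    print(n,z,[(float(round(ys[i],4)),int(d[i])) for i in range(1,len(d)-1) if abs(d[i])>6 and abs(d[i])>=abs(d[i-1]) and abs(d[i])>abs(d[i+1])])
E
python3 - <<'E'
from h import *
for n in ('wrist','side'):
    im,_=snap(n,n+'2.png')
    for z in (.081,.088): prof(n,z)
a=cv2.imread('pics/wrist2.png'); b=cv2.imread('pics/side2.png')[190:300,240:350]
cv2.imwrite('pics/both2.png',np.hstack([cv2.resize(a,(400,300)),cv2.resize(b,(300,300),interpolation=cv2.INTER_CUBIC)]))
E
```

```text
wrist 0.081 [(-0.114, -9), (-0.0975, 10), (-0.08, 10), (-0.0575, 6), (-0.0555, 6), (-0.0515, -6), (-0.0475, -6), (-0.044, -39), (-0.0175, 7), (-0.0115, 86), (-0.0045, -79), (-0.001, -21)]
wrist 0.088 [(-0.117, -20), (-0.109, -8), (-0.094, 10), (-0.077, 11), (-0.0545, 6), (-0.0505, -7), (-0.0465, -7), (-0.043, -36), (-0.013, 79), (-0.006, -79), (-0.0025, -21)]
side 0.081 [(-0.118, -22), (-0.0865, 6), (-0.08, -11)]
side 0.088 [(-0.0905, 6), (-0.084, -11), (-0.0325, 7), (-0.0145, -6)]
```

View pics/both2.png

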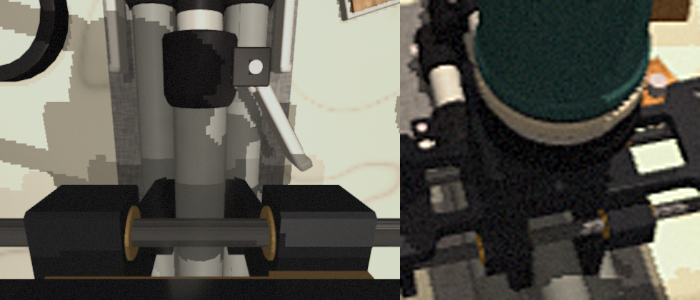

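The wrist half shows a thin white gap at about (200,20), between the clamp edge at about row 30 and the tape at about row 10. The side view is blocked by the arm. The gap measures 8.5 to 9 mm.

Request:
carry_out(
  steps=[
    [[0.005, 0, 0], [0, 0, 0], 0.85],
    [[0.008, 0, 0], [0, 0, 0], 0.85],
    [[0.0108, 0, 0], [0, 0, 0], 0.85],
    [[0.0108, 0, 0], [0, 0, 0], 0.85],
    [[0.0108, 0, 0], [0, 0, 0], 0.85],
  ],
)

```text
time: 4.6
eef_pos: [0.5331, -0.0889, 0.0604]
eef_rot: [0.707, 0.707, -0.001, -0.001]
force: [-5.5, -0.2, 3.8]
grip_width: 0.0245
gripper_force: 24.6
```

Run:
```python
from h import *
im,_=snap('wrist')
for z in (.081,.088): prof('wrist',z,lo=-.06,hi=.03)
s=ctrl.get_state(); print(s['time'],s['eef_pos'],s['force'],s['gripper_force'])
cv2.imwrite('pics/w3.png',np.hstack([cv2.resize(im[:160,180:340],(480,480),interpolation=cv2.INTER_CUBIC),cv2.resize(im,(320,480))]))
```

```text
wrist 0.081 [(-0.0475, 11), (-0.042, -6), (-0.0375, -7), (-0.0355, -35), (-0.0285, -8), (-0.0075, 7), (-0.004, -6), (-0.003, 6), (0.004, 71), (0.0075, -101)]
wrist 0.088 [(-0.0465, 10), (-0.041, -6), (-0.035, -42), (-0.028, -9), (-0.0085, 6), (-0.0055, -6), (-0.0045, 6), (0.002, 77), (0.0055, -101)]
4.65 [ 0.53310601 -0.08888664  0.06041507] [-4.53908452 -0.50227329  4.47420409] 24.609064534306526
```

View pics/w3.png

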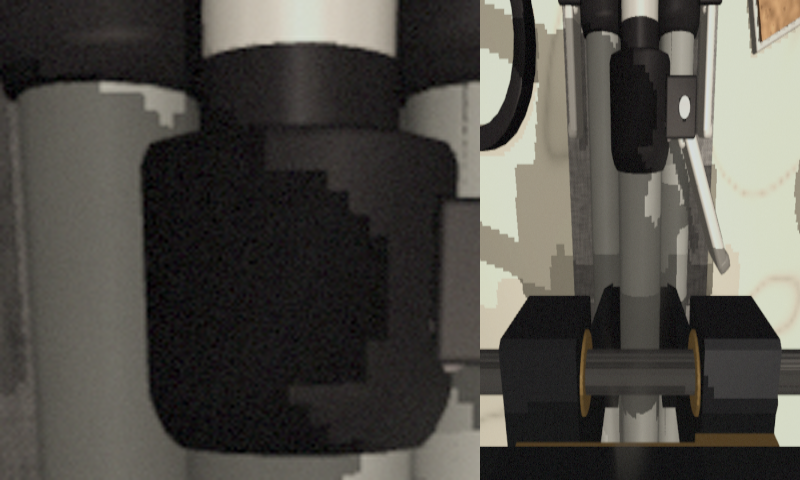

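The clamp edge now meets the tape: the boundary is at crop row about 125, the full 8 mm band is visible, and the lever is open. Now I open the jaws and move to span the sleeve and lever tip.

Request:
carry_out(
  steps=[
    [[0, 0, 0], [0, 0, 0], 0.85],
    [[0, 0, 0], [0, 0, 0], 0.4],
    [[0, 0, 0], [0, 0, 0], 0],
    [[0, 0, 0], [0, 0, 0], 0],
    [[0, 0, 0], [0, 0, 0], 0],
    [[0, 0, 0], [0, 0, 0], 0],
    [[0, 0, 0], [0, 0, 0], 0],
    [[0, 0, 0], [0, 0, 0], 0],
    [[0, 0, 0], [0, 0, 0], 0],
    [[0, 0, 0], [0, 0, 0], 0],
    [[0, 0.01, 0], [0, 0, 0], 0],
    [[0, 0.0212, 0], [0, 0, 0], 0],
  ],
  newtons=12,
)

```text
time: 5.85
eef_pos: [0.5521, -0.0889, 0.0608]
eef_rot: [0.707, 0.707, 0.0, 0.0]
force: [0.2, 0.8, 0.4]
grip_width: 0.088
gripper_force: 0.0
```

Run:
```python
from h import *
im,_=snap('wrist')
for z in (.081,.088): prof('wrist',z,x0=.5345,lo=-.06,hi=.03)
s=ctrl.get_state(); print(s['time'],s['eef_pos'],s['force'],s['grip_width'])
c=load('wrist'); P=cloud(c); q=P.reshape(-1,3); m=(q[:,2]>.074)&(q[:,2]<.09)&(q[:,0]>.553)&(q[:,0]<.6)&(q[:,1]>-.09)&(q[:,1]<-.022); q=q[m]
for y in np.arange(-.09,-.02,.01):
    k=q[(q[:,1]>=y)&(q[:,1]<y+.01)]; 
    if len(k): print(round(y+.005,3),len(k),k[:,0].min().round(4),k[:,0].max().round(4))
cv2.imwrite('pics/w4.png',im)
```

```text
wrist 0.081 [(-0.036, -37), (0.0035, 65), (0.006, 11), (0.0075, -100)]
wrist 0.088 [(-0.035, -37), (0.002, 58), (0.004, 16), (0.006, -95)]
5.9 [ 0.55415224 -0.08905499  0.06123879] [ 1.58884737 -0.3526715   0.47148574] 0.08833517058453277
-0.085 126 0.5986 0.6
-0.075 2 0.5992 0.5995
-0.065 283 0.58 0.5887
-0.055 697 0.5739 0.5879
-0.045 725 0.5681 0.5813
-0.035 732 0.5622 0.5752
-0.025 1018 0.553 0.5689
```

View pics/w4.png

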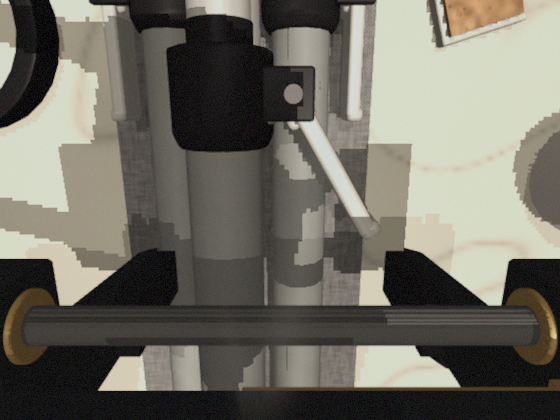

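The wrist view shows the clamp still at the tape, near (222,42). The open lever tip is at (372,230), about (0.588, -0.066), clear between the open fingers. I move forward 23 mm and start closing.

Request:
carry_out(
  steps=[
    [[0.01, 0.0015, 0], [0, 0, 0], 0],
    [[0.02, 0.0015, 0], [0, 0, 0], 0],
    [[0.029, 0.0015, 0], [0, 0, 0], 0],
    [[0.029, 0.0015, 0], [0, 0, 0], 0],
    [[0.029, 0.0015, 0], [0, 0, 0], 0.1],
    [[0.029, 0.0015, 0], [0, 0, 0], 0.2],
    [[0.029, 0.0015, 0], [0, 0, 0], 0.23],
    [[0.029, 0.0015, 0], [0, 0, 0], 0.23],
    [[0.029, 0.0015, 0], [0, 0, 0], 0.23],
  ],
  newtons=30,
)

```text
time: 6.8
eef_pos: [0.5527, -0.0659, 0.0608]
eef_rot: [0.707, 0.707, 0.0, 0.0]
force: [-0.4, 0.1, 0.1]
grip_width: 0.0677
gripper_force: 0.0
```

Request:
carry_out(
  steps=[
    [[0, 0.0025, 0], [0, 0, 0], 0.24],
    [[0, 0.005, 0], [0, 0, 0], 0.25],
    [[0, 0.005, 0], [0, 0, 0], 0.25],
    [[0, 0.005, 0], [0, 0, 0], 0.25],
  ],
  newtons=30,
)

```text
time: 7.2
eef_pos: [0.5534, -0.0657, 0.0598]
eef_rot: [0.707, 0.707, -0.003, -0.003]
force: [-7.9, -0.9, 4.7]
grip_width: 0.0662
gripper_force: 3.7
```

Request:
carry_out(
  steps=[
    [[0, -0.0017, 0], [0, 0, 0], 0.28],
    [[0, -0.0033, 0], [0, 0, 0], 0.31],
    [[0, -0.005, 0], [0, 0, 0], 0.34],
    [[0, -0.0067, 0], [0, 0, 0], 0.37],
    [[0, -0.0083, 0], [0, 0, 0], 0.4],
    [[0, -0.01, 0], [0, 0, 0], 0.43],
    [[0, -0.01, 0], [0, 0, 0], 0.43],
    [[0, -0.01, 0], [0, 0, 0], 0.43],
  ],
  newtons=35,
)

```text
time: 8.0
eef_pos: [0.5458, -0.0659, 0.0599]
eef_rot: [0.707, 0.707, -0.002, -0.002]
force: [-6.4, -2.1, 3.5]
grip_width: 0.0502
gripper_force: 13.1
```

Run:
```python
from h import *
im,_=snap('wrist')
for z in (.081,.088): prof('wrist',z,x0=.5345,lo=-.06,hi=.03)
s=ctrl.get_state(); print(s['time'],s['eef_pos'],s['force'],s['grip_width'],s['gripper_force'])
cv2.imwrite('pics/w5.png',im)
```

```text
wrist 0.081 [(-0.0505, 9), (-0.0365, -37), (-0.005, 9), (-0.004, -8), (0.0035, 52), (0.0215, 7), (0.0235, 8), (0.0255, 13), (0.0275, 6)]
wrist 0.088 [(-0.0475, 10), (-0.0345, -39), (-0.0045, 7), (0.0035, 52), (0.02, 8), (0.0225, 7), (0.024, 12), (0.0255, 8), (0.0285, -101)]
8.05 [ 0.54572774 -0.06590065  0.05985179] [-8.37782191 -1.85412588  4.72822351] 0.05029775920932313 12.610356920049526
```

View pics/w5.png

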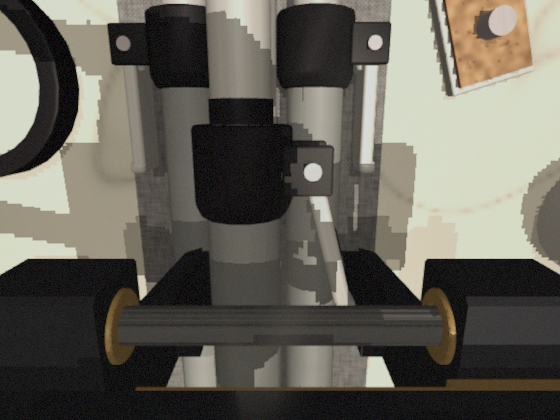

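The wrist view shows the clamp edge, near (242,125), still against the 8 mm tape band, and the lever about half shut. I finish closing.

Request:
carry_out(
  steps=[
    [[0, -0.0017, 0], [0, 0, 0], 0.46],
    [[0, -0.0033, 0], [0, 0, 0], 0.49],
    [[0, -0.005, 0], [0, 0, 0], 0.52],
    [[0, -0.0067, 0], [0, 0, 0], 0.55],
    [[0, -0.0078, 0], [0, 0, 0], 0.58],
    [[0, -0.0078, 0], [0, 0, 0], 0.62],
    [[0, -0.0078, 0], [0, 0, 0], 0.65],
    [[0, -0.0078, 0], [0, 0, 0], 0.65],
    [[0, -0.0078, 0], [0, 0, 0], 0.65],
    [[0, -0.0078, 0], [0, 0, 0], 0.65],
  ],
  newtons=40,
)

```text
time: 9.05
eef_pos: [0.5392, -0.0659, 0.0599]
eef_rot: [0.707, 0.707, -0.002, -0.003]
force: [-8.7, -2.1, 2.5]
grip_width: 0.0368
gripper_force: 39.6
```

Run:
```python
from h import *
im,_=snap('wrist')
for z in (.081,.088): prof('wrist',z,x0=.5345,lo=-.06,hi=.03)
s=ctrl.get_state(); print(s['time'],s['eef_pos'],s['force'],s['grip_width'],s['gripper_force'])
cv2.imwrite('pics/w6.png',im)
```

```text
wrist 0.081 [(-0.0505, 9), (-0.0365, -36), (-0.0045, 7), (0.0035, 52), (0.018, 15), (0.0195, 7), (0.0215, 7), (0.024, 6)]
wrist 0.088 [(-0.047, 8), (-0.0345, -37), (-0.0045, 8), (-0.0035, -7), (0.0035, 54), (0.017, 15), (0.0185, 7), (0.0205, 6), (0.022, 6), (0.0285, -101)]
9.1 [ 0.53923519 -0.06585829  0.05991038] [-7.64685186 -1.48634989  7.64038945] 0.03690890963777293 39.26764793694019
```

View pics/w6.png

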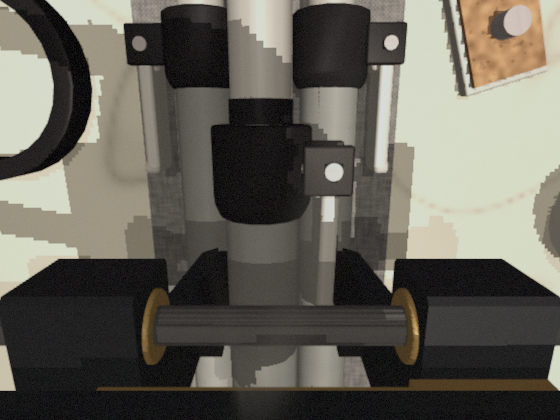

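The wrist view shows the lever parallel to the sleeve at about (328,250) and the clamp edge at the tape, near (262,125). The jaws are 37 mm apart at 39 N. I hold briefly, then hand in.

Request:
carry_out(
  steps=[
    [[0, 0, 0], [0, 0, 0], 0.65],
    [[0, 0, 0], [0, 0, 0], 0.65],
    [[0, 0, 0], [0, 0, 0], 0.65],
    [[0, 0, 0], [0, 0, 0], 0.65],
  ],
)

```text
time: 9.5
eef_pos: [0.5392, -0.0659, 0.0599]
eef_rot: [0.707, 0.707, -0.002, -0.003]
force: [-8.5, -1.0, 5.9]
grip_width: 0.0367
gripper_force: 39.3
```

```bash
python3 -c "
from workcell import ctrl
print(ctrl.sign_off())"
```

```text
the job is handed in; nothing more can be done
None
```

The job is handed in (no verdict came back): by my measurements the clamp edge meets the tape mark to within about 1 mm, the cam lever is closed, and the gripper still holds the leg at about 39 N.

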